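Size an unmarked hot-air nozzle in the stepped gauge

TASK

The hot-air nozzle standing alone on the small black rubber pad has lost its size mark. Find its size with the stepped gauge: keeping it upright, collar down, press its collar lightly and squarely on the middle of each gap in turn, starting at the narrowest and skipping none, until it enters, and leave it standing there, fully down on the gap's floor about midway along it, and let go. Leave the two nozzles in the tray, the solder spool and the flux bottle where they are.

Things in the scene. Friction and masses are not known exactly. Their poses are not given: they have to be found in the camera images.
- nozzle_a: One of three like-looking plain steel hot-air nozzles (a, b, c): a round collar 12 mm high with a tube 18 mm in diameter and 43 mm long standing on it; 50 to 100 g. The collars differ: 24.4, 28.4 or 32.4 mm in diameter, and which nozzle has which is not marked. Origin: centre of the collar's underside; z along the tube, up. Any of the three may be the one on the pad.
- nozzle_b: One of three like-looking plain steel hot-air nozzles (a, b, c): a round collar 12 mm high with a tube 18 mm in diameter and 43 mm long standing on it; 50 to 100 g. The collars differ: 24.4, 28.4 or 32.4 mm in diameter, and which nozzle has which is not marked. Origin: centre of the collar's underside; z along the tube, up. Any of the three may be the one on the pad.
- nozzle_c: One of three like-looking plain steel hot-air nozzles (a, b, c): a round collar 12 mm high with a tube 18 mm in diameter and 43 mm long standing on it; 50 to 100 g. The collars differ: 24.4, 28.4 or 32.4 mm in diameter, and which nozzle has which is not marked. Origin: centre of the collar's underside; z along the tube, up. Any of the three may be the one on the pad.
- gauge: Fixed aluminium stepped gauge, 60 mm (x) by 162 mm (y), 22 mm high: a 12 mm base plate with five ribs 10 mm wide and 10 mm high along x, leaving four gaps that widen towards +y. Origin: centre of its underside, on the table. Every collar is too wide for step 1, 2.4 mm too wide for the gap before its own, and 1.6 mm (0.8 mm a side) narrower than the first gap that it enters.
- step1 (a point): Step 1 of the gauge: a straight gap 22 mm wide, 10 mm deep, open at the top and at both ends, running along the gauge's x. The point is mid-gap, level with the top of the ribs (22 mm above the table), gap floor 10 mm below it, at y = -60 mm of the gauge. A collar too wide, or over about 1 mm off centre, stays up on the ribs.
- step2 (a point): Step 2 of the gauge: a straight gap 26 mm wide, 10 mm deep, open at the top and at both ends, running along the gauge's x. The point is mid-gap, level with the top of the ribs (22 mm above the table), gap floor 10 mm below it, at y = -26 mm of the gauge. A collar too wide, or over about 1 mm off centre, stays up on the ribs.
- step3 (a point): Step 3 of the gauge: a straight gap 30 mm wide, 10 mm deep, open at the top and at both ends, running along the gauge's x. The point is mid-gap, level with the top of the ribs (22 mm above the table), gap floor 10 mm below it, at y = 12 mm of the gauge. A collar too wide, or over about 1 mm off centre, stays up on the ribs.
- step4 (a point): Step 4 of the gauge: a straight gap 34 mm wide, 10 mm deep, open at the top and at both ends, running along the gauge's x. The point is mid-gap, level with the top of the ribs (22 mm above the table), gap floor 10 mm below it, at y = 54 mm of the gauge. A collar too wide, or over about 1 mm off centre, stays up on the ribs.
- pad: Fixed black rubber pad, 80 x 80 mm, 4 mm thick, on which the nozzle to be sized stands alone. Origin: centre of its underside, on the table.
- tray: Fixed shallow grey plastic tray, 150 mm (x) by 66 mm (y), floor 4 mm thick, rim 10 mm high, in which the two other nozzles stand. Origin: centre of its underside, on the table.
- spool: Loose solder spool with yellow flanges, 54 mm in diameter, 45 mm tall, standing upright. Origin: centre of its underside.
- flux: Loose small amber flux bottle with a black cap, 28 mm in diameter, 65 mm tall. Origin: centre of its underside.
Things that resemble listed ones, but are neither listed nor needed, are in the scene too. Leave any blue or pink look-alike of the nozzle_c alone.

How it is judged:
By the outcome, as a careful person would: the job done as asked, in the order asked, and still so for the second after the job is handed in, with the robot touching nothing.
It also fails if it takes over 72 s, if anything falls off the work surface, if the arm or the gripper's body presses on something with over 40 N, if the wrist force passes 120 N, or if a joint passes its speed limit or range.

ROBOT

A 6-joint arm with a two-finger parallel gripper is mounted at the origin on the work surface. World frame = base frame: x ahead of the robot, y to its left, z up, the work surface at z = 0. Lengths are in m, angles in rad, forces in N, time in s.
With the tool pointing down it reaches from about 0.225 to 0.725 m from the base axis. Payload 3.1 kg.
Tool frame: the origin (TCP) lies midway between the tips of the shut fingers; the grasp point (between the pads) lies robot.grip_depth behind it (robot.grip_depth is the distance from the TCP to the grasp point, in m); z points along the fingers, y is the line along which they close (so a half turn about z gives the same grasp; the last joint's range is limited). The gripper opens to 85 mm and grips with 20 to 120 N. Pads are 22 mm wide; open, the fingers measure 114 mm over their backs; the gripper's body (76 mm by 85 mm) begins 54 mm behind the grasp point. The pads swing forward as they close: fully open they stand 13 mm farther back than shut.
Start: joints at [1.164, 0.048, 0.099, 1.622, 0, 1.443], TCP at [0.144, 0.505, 0.231] pointing down, gripper open.
Joint ranges: [-2.91, 2.91], [-0.99, 1.94], [-1.21, 1.42], [-2.12, 2.29], [-1.49, 1.47], [-3.14, 3.14]. Speed limits (rad/s): [2.79, 2.79, 3.14, 3.14, 3.14, 3.14].

INTERFACE

Orientations are given as a 3x3 rotation matrix whose columns are the frame's x, y, z axes.
In Python, from bench import robot gives the robot as it stands.
- The arm moves only by the tool move_arm, never from a script. Its argument "targets" is one flat list of numbers, 7 for each row, row after row: the closure, from 0 (fully open) to 1 (shut), then the shift along the tool's x, y, z normalised to -1 to 1, where 1 is 25 cm, then the turn, a rotation vector about the tool's x, y, z normalised to -1 to 1, where 1 is 30 degrees. In form: [fingers, x, y, z, wx, wy, wz, fingers, x, y, z, wx, wy, wz, ...]. A call has 1 to 20 rows; each row is the pose to reach, as a shift and turn from the pose commanded when the call began, along the tool's axes at that moment; what a row does not reach only later rows make up. A row lasts 1/8 s, in which the tool goes at most 62.5 mm and 10.7 degrees, less where a joint would pass 70% of its speed; a pose out of reach is approached as far as the arm can. A call with a number of a shift or a turn outside -1 to 1 is refused whole. A call with a gripper value outside its range is refused whole. The fingers move at their own pace and stop on an object; "newtons" is the grip in N (left out, the last holds). Time passes only in rows, so rows that repeat a pose let the fingers close. It gives the time, the measured TCP pose, the force, the opening and the grip force at its end, in the units of the state.
- robot.state(): the state, without advancing time (a new reading comes with each control period).
- robot.read_camera(name): name is "side" or "top" or "wrist"; returns the picture (400x640x3 uint8, blue, green, red); there is no depth.
- robot.camera_model(name): a dict with "fx", "fy", "cx", "cy" (pixels), "world_to_cam" (4x4, takes a point from world to camera coordinates); the wrist camera has in their place "tool_from_camera" (4x4, takes a point from camera to tool coordinates, whose origin is the TCP and whose axes are the flange's). Camera axes: x right, y up, looking along -z (the intrinsics and any distortion apply to the point x, -y, -z); pixel columns grow to the right and rows downward; lengths in m; the calibration is good to about 2 mm. The wrist camera is an equidistant fisheye: a pixel r from the principal point sees the ray r / f radians off the axis. A picture is of the moment at which its call begins: read the wrist's pose just before it. camera_model takes no time and is no camera call.
- robot.sign_off(): hands the job in; it is judged then, once.
The state is a dict: "time": time; "joints": joint angles; "qvel": joint speeds; "tau": joint torques, N m; "ee_pos": TCP position; "tcp_rot": TCP orientation; "force": force on the tool from outside, world axes, zero at the start; "torque": the same for the moment, N m; "finger_gap": finger opening in m; "grip_force": force on a finger pad.
Only numpy, scipy, OpenCV 4.12 (cv2) and the standard library are available. Lean on these libraries where they do the work, as an engineer would, in place of code of your own. Each camera call takes 0.05 s, during which the arm holds its last target. There are 200 camera calls.

## Working session

There is one attempt and no reset: what is moved stays moved. The work goes in short steps, Python scripts to look and compute and a tool call to move; the robot and the scene stay as the last step left them, time stands still between calls to the robot, and variables do not carry over. Pictures are saved under pics/ and viewed, at most 10 in all, crops included, and the job is handed in when it is done.

Besides the shell and the picture viewer there is one more tool, called after "Call:" by a JSON object that holds its "api" and its "payload". move_arm: Moves the arm, as the interface text tells. Its arguments: {"type":"object","properties":{"targets":{"type":"array"},"newtons":{"type":"number"}},"required":["targets"]}

```bash
ls; mkdir -p pics
python3 - <<'E'
from bench import robot
import cv2,numpy as np
s=robot.state();print(s['time'],s['ee_pos'],s['tcp_rot'],s['finger_gap'],robot.grip_depth)
for n in('top','side','wrist'):
    m=robot.camera_model(n);print(n,m)
    cv2.imwrite(f'pics/{n}0.png',robot.read_camera(n))
E
```

```text
pics
0.0 [0.14425002 0.50414022 0.23011533] [[-9.61387636e-01  2.75196342e-01 -8.86490662e-04]
 [ 2.75197655e-01  9.61385192e-01 -2.18268767e-03]
 [ 2.51591332e-04 -2.34236909e-03 -9.99997225e-01]] 0.08510258012727549 0.0187
top {'fx': 386.28583062328795, 'fy': 386.28583062328795, 'cx': 317.1476424577718, 'cy': 198.3616201500458, 'world_to_cam': array([[-0.02721575, -0.99934989,  0.02364513,  0.039889  ],
       [ 0.98515754, -0.02280385,  0.17013113, -0.59456148],
       [-0.16948133,  0.02792442,  0.98513771, -0.89637642],
       [ 0.        ,  0.        ,  0.        ,  1.        ]])}
side {'fx': 405.4593174816511, 'fy': 405.4593174816511, 'cx': 320.60985974144074, 'cy': 197.2361353153317, 'world_to_cam': array([[-0.92074258, -0.38996845, -0.01255819,  0.57602481],
       [ 0.26330207, -0.64478288,  0.71758418, -0.16380417],
       [-0.2879325 ,  0.65740371,  0.69635856, -0.72568269],
       [ 0.        ,  0.        ,  0.        ,  1.        ]])}
wrist {'fx': 309.70691628693146, 'fy': 309.70691628693146, 'cx': 320.2057326256939, 'cy': 202.9848007291379, 'tool_from_camera': array([[ 6.68003924e-04,  9.49815025e-01,  3.12811401e-01,
         8.07136817e-02],
       [ 9.99999777e-01, -6.31588240e-04, -2.17740706e-04,
        -1.13632733e-03],
       [-9.24539227e-06,  3.12811476e-01, -9.49815235e-01,
        -1.41927635e-01],
       [ 0.00000000e+00,  0.00000000e+00,  0.00000000e+00,
         1.00000000e+00]])}
```

View pics/top0.png

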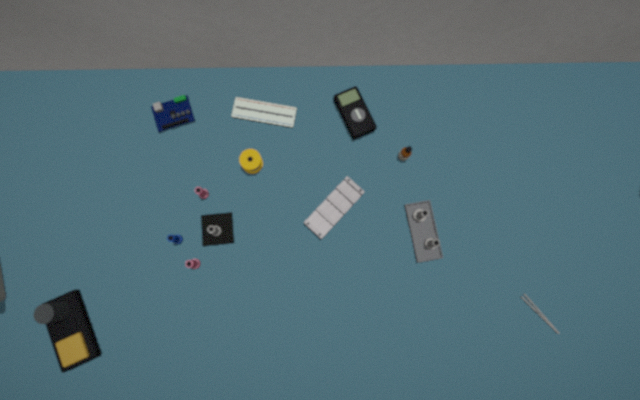

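View pics/side0.png

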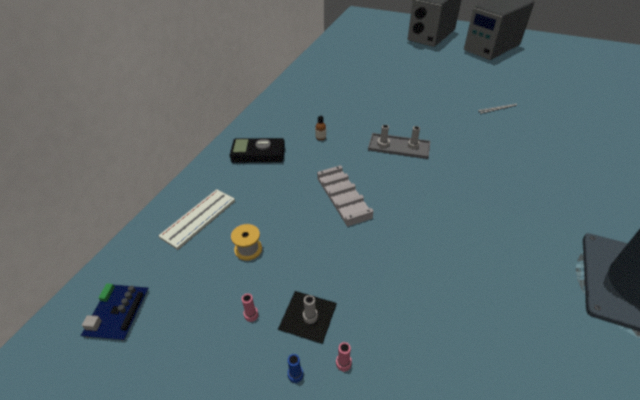

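The top view shows the nozzle on the pad near (213,230), the gauge near (334,208) lying diagonally, and the tray near (422,232). Blue and pink look-alikes ring the pad. The side view agrees.

```bash
cat > h.py <<'E'
from bench import robot
import cv2,numpy as np
def ray(name,u,v,st=None):
    m=robot.camera_model(name)
    x,y=(u-m['cx'])/m['fx'],(v-m['cy'])/m['fy']
    if name=='wrist':
        r=np.hypot(x,y); k=np.sin(r)/r if r>1e-9 else 1
        d=np.array([x*k,-y*k,-np.cos(r)]); T=m['tool_from_camera']
        R=np.array(st['tcp_rot']); return R@T[:3,3]+st['ee_pos'],R@T[:3,:3]@d
    W=m['world_to_cam'];R=W[:3,:3].T
    return -R@W[:3,3],R@np.array([x,-y,-1])
def hit(name,u,v,z,st=None):
    o,d=ray(name,u,v,st); return o+d*(z-o[2])/d[2]
def proj(P,st):  # world -> wrist pixel
    m=robot.camera_model('wrist');T=np.linalg.inv(m['tool_from_camera'])
    p=T[:3,:3]@(np.array(st['tcp_rot']).T@(np.array(P)-st['ee_pos']))+T[:3,3]
    q=np.array([p[0],-p[1]]);r=np.hypot(*q);a=np.arctan2(r,-p[2])
    return q/r*a*m['fx']+[m['cx'],m['cy']]
def go(P,yaw,st):  # units for a move to TCP P, tool down, tool y axis at world angle yaw
    from scipy.spatial.transform import Rotation as Ro
    R=np.array(st['tcp_rot']);y=np.array([np.cos(yaw),np.sin(yaw),0]);z=np.array([0,0,-1.])
    D=np.c_[np.cross(y,z),y,z]
    return np.round(R.T@(np.array(P)-st['ee_pos'])/.25,4),np.round(Ro.from_matrix(R.T@D).as_rotvec()/np.radians(30),4)
def snap(n,f):
    s=robot.state();im=robot.read_camera(n);cv2.imwrite(f'pics/{f}.png',im);return s,im
E
python3 - <<'E'
from h import *
for n,l in dict(top=[(213,229.5,.059),(217,229,.004),(201,190,.055),(190,263,.055),(172,238,.055),(251,155,.045),(334,208,.022),(305,222,.022),(347,178,.022),(364,191,.022),(320,238,.022),(422,232,.01)],side=[(310,299,.059),(308,316,.004),(345,195,.022)]).items():
    for u,v,z in l: print(n,u,v,hit(n,u,v,z).round(4))
im=cv2.imread('pics/top0.png');cv2.imwrite('pics/tc.png',cv2.resize(im[165:255,290:380],None,fx=6,fy=6,interpolation=2))
s=robot.state();print(go([.6,.02,.2],0,s))
E
```

```text
top 213 229.5 [0.5245 0.2751 0.059 ]
top 217 229 [0.5308 0.2784 0.004 ]
top 201 190 [0.6218 0.3068 0.055 ]
top 190 263 [0.4473 0.3284 0.055 ]
top 172 238 [0.5071 0.3725 0.055 ]
top 251 155 [0.7103 0.1874 0.045 ]
top 334 208 [ 0.5747 -0.0177  0.022 ]
top 305 222 [0.5411 0.0561 0.022 ]
top 347 178 [ 0.6513 -0.0536  0.022 ]
top 364 191 [ 0.6165 -0.0955  0.022 ]
top 320 238 [0.5003 0.0197 0.022 ]
top 422 232 [ 0.5097 -0.2398  0.01  ]
side 310 299 [0.5249 0.2797 0.059 ]
side 308 316 [0.53   0.2807 0.004 ]
side 345 195 [ 0.5698 -0.0044  0.022 ]
(array([-2.2855, -1.3606,  0.1234]), array([-3.2000e-03,  1.8000e-03,  2.4675e+00]))
```

View pics/tc.png

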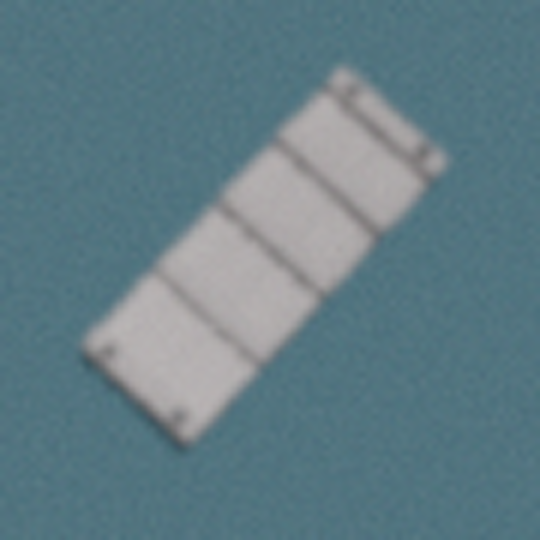

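The enlarged top view shows the gauge's gaps widening towards the lower left, so gauge +y points along about 135° in the world and its centre is near (0.577, -0.018). I'll move over the nozzle with tool y at 135°.

Call:
{"api": "move_arm", "payload": {"targets": [0.4,-0.86,-0.23,0.1,0,0,-1,0.4,-0.86,-0.23,0.1,0,0,-1,0.4,-0.86,-0.23,0.1,0,0,-1,0.4,-0.86,-0.23,0.1,0,0,-1,0.4,-0.86,-0.23,0.1,0,0,-1,0.4,-0.86,-0.23,0.1,0,0,-1], "newtons": 40}}

```text
time: 0.9
ee_pos: [0.335, 0.3901, 0.206]
tcp_rot: [[-0.97, -0.241, -0.001], [-0.241, 0.97, -0.0], [0.001, 0.0, -1.0]]
force: [-0.5, -0.3, -0.2]
finger_gap: 0.0514
grip_force: 0.0
```

Run:
```python
from h import *
s=robot.state();print(s['time'],s['joints'],s['ee_pos'],s['finger_gap'],go([.527,.278,.15],np.radians(135),s))
```

```text
0.9 [7.30341877e-01 1.64819848e-02 1.65498656e-02 1.57192740e+00
 6.87923556e-04 4.86441076e-01] [0.33502917 0.3901261  0.20598178] 0.05136420371915365 (array([-0.6371, -0.6207,  0.2231]), array([ 9.0000e-04, -2.3000e-03, -1.0342e+00]))
```

Call:
{"api": "move_arm", "payload": {"targets": [0.4,-0.637,-0.621,0.223,0,0,-1,0.4,-0.637,-0.621,0.223,0,0,-1,0.4,-0.637,-0.621,0.223,0,0,-1,0.4,-0.637,-0.621,0.223,0,0,-1,0.4,-0.637,-0.621,0.223,0,0,-1,0.4,-0.637,-0.621,0.223,0,0,-1]}}

```text
time: 1.65
ee_pos: [0.5264, 0.2796, 0.1507]
tcp_rot: [[-0.718, -0.696, -0.001], [-0.696, 0.718, 0.001], [0.0, 0.001, -1.0]]
force: [0.2, 1.0, -0.7]
finger_gap: 0.0511
grip_force: 0.0
```

Run:
```python
from h import *
s,im=snap('wrist','w1');print(s['time'],s['joints'],s['ee_pos'])
print(proj([.527,.278,.059],s),proj([.527,.278,.004],s))
```

```text
1.65 [ 3.75372578e-01  2.30349062e-01  1.40949989e-01  1.48210855e+00
  8.40153113e-04 -3.94719715e-01] [0.52639346 0.27962051 0.15066549]
[318.3469494  207.64108709] [318.57662695 189.0416366 ]
```

View pics/w1.png

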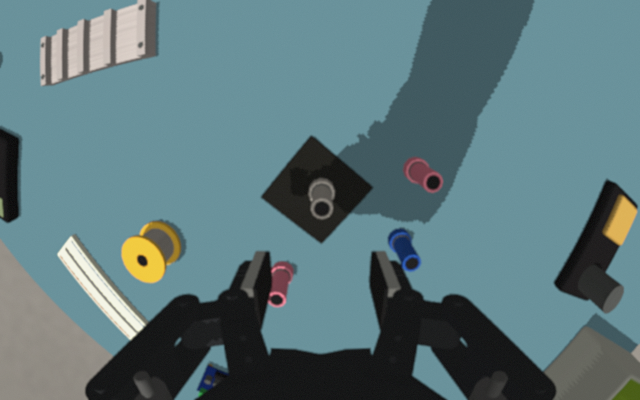

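The wrist view has the nozzle's top ring at (321,209) and its collar at (320,189), between the fingertips near x = 258 and 385. The look-alikes are clear of the fingers.

Run:
```python
from h import *
s=robot.state();p=hit('wrist',321,209,.059,s);q=hit('wrist',320.5,189,.016,s);print(p,q)
p=(p+q)/2
for z in(.11,.023): print(go([p[0],p[1],z],np.radians(135),s))
```

```text
[0.526482   0.28071661 0.059     ] [0.52343557 0.27731615 0.016     ]
(array([0.0064, 0.0012, 0.1645]), array([ 0.001 ,  0.0008, -0.0278]))
(array([0.0066, 0.0011, 0.5125]), array([ 0.001 ,  0.0008, -0.0278]))
```

Call:
{"api": "move_arm", "payload": {"targets": [0.4,0.006,0.001,0.13,0,0,-0.028,0.4,0.006,0.001,0.26,0,0,-0.028,0.4,0.006,0.001,0.36,0,0,-0.028,0.4,0.006,0.001,0.44,0,0,-0.028,0.4,0.006,0.001,0.51,0,0,-0.028,0.4,0.006,0.001,0.51,0,0,-0.028,0.6,0.006,0.001,0.51,0,0,-0.028,0.7,0.006,0.001,0.51,0,0,-0.028,0.8,0.006,0.001,0.51,0,0,-0.028,0.9,0.006,0.001,0.51,0,0,-0.028,1,0.006,0.001,0.51,0,0,-0.028,1,0.006,0.001,0.51,0,0,-0.028,1,0.006,0.001,0.51,0,0,-0.028], "newtons": 40}}

```text
time: 3.32
ee_pos: [0.5272, 0.2778, 0.0244]
tcp_rot: [[-0.709, -0.705, 0.002], [-0.705, 0.709, 0.001], [-0.002, -0.001, -1.0]]
force: [-0.9, 0.3, 5.3]
finger_gap: 0.0171
grip_force: 38.9
```

Run:
```python
from h import *
s,im=snap('wrist','w2');print(s['time'],s['ee_pos'],s['finger_gap'],s['grip_force'],s['force'])
print(np.array(s['tcp_rot']).round(4))
m=robot.camera_model('wrist')
for z in(.004,.016,.059): print(proj([*s['ee_pos'][:2],z],s))
cv2.imwrite('pics/w2c.png',cv2.resize(im[80:300,200:440],None,fx=2.5,fy=2.5))
```

```text
3.325 [0.52716705 0.2777993  0.02442434] 0.017135910464827445 38.92622172832489 [-0.88852383  0.28876529  5.29254079]
[[-7.088e-01 -7.054e-01  2.100e-03]
 [-7.054e-01  7.088e-01  1.100e-03]
 [-2.200e-03 -7.000e-04 -1.000e+00]]
[320.6211269  248.51723482]
[320.64530386 258.31514299]
[320.7595317  305.77992572]
```

View pics/w2c.png

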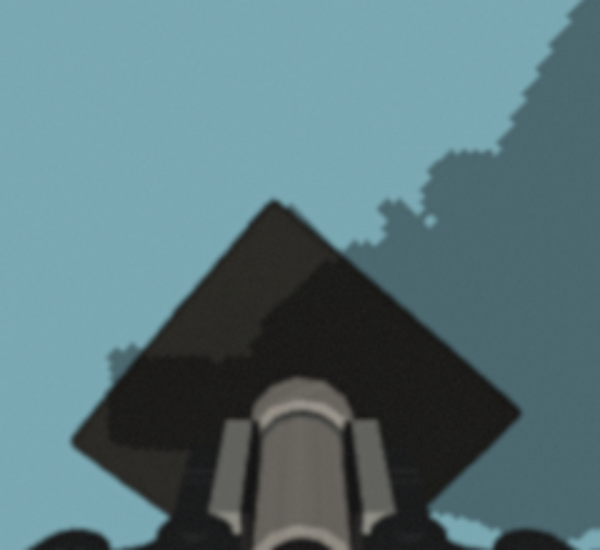

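The nozzle is gripped: its tube and collar are centred at column 320.8–321.0 against 320.7 expected, so the camera's cross bias is about 0.2 mm. Next I lift it and look at the gauge.

Call:
{"api": "move_arm", "payload": {"targets": [1,0,0,-0.15,0,0,0,1,0,0,-0.34,0,0,0,1,0.1,-0.2,-0.34,0,0,0,1,0.2,-0.4,-0.34,0,0,0,1,0.3,-0.6,-0.34,0,0,0,1,0.38,-0.8,-0.34,0,0,0,1,0.43,-0.93,-0.33,0,0,0,1,0.455,-0.98,-0.32,0,0,0,1,0.455,-0.98,-0.32,0,0,0,1,0.455,-0.98,-0.32,0,0,0]}}

```text
time: 4.62
ee_pos: [0.6178, 0.0249, 0.1028]
tcp_rot: [[-0.708, -0.706, -0.001], [-0.706, 0.708, 0.001], [0.0, 0.001, -1.0]]
force: [-0.2, -0.1, -0.1]
finger_gap: 0.0173
grip_force: 39.2
```

Run:
```python
from h import *
s,im=snap('wrist','w3');print(s['time'],s['ee_pos'],s['finger_gap'],s['grip_force'],s['force'])
print(proj([.577,-.018,.022],s))
```

```text
4.625 [0.61776074 0.02489368 0.1027701 ] 0.017285645391761927 39.15838301181793 [-0.1932593  -0.05578921 -0.12118876]
[318.20113895 135.48712841]
```

View pics/w3.png

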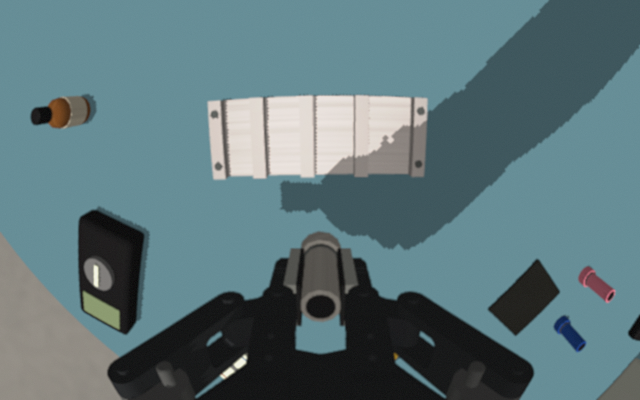

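The wrist view shows the gauge well aligned, with corners at (208,100), (428,97), (427,176) and (214,180), and the nozzle held upright. I'll fit the end-rib edges.

```bash
cat > g.py <<'E'
from h import *
def gauge(im,s):
    hsv=cv2.cvtColor(im,cv2.COLOR_BGR2HSV)
    m=((hsv[...,1]<55)&(hsv[...,2]>70)).astype(np.uint8)*255
    c0=proj([.577,-.018,.022],s)
    m[int(c0[1])+70:]=0
    cs,_=cv2.findContours(m,0,cv2.CHAIN_APPROX_NONE)
    c=max(cs,key=cv2.contourArea);R=np.array(s['tcp_rot'])
    P=np.array([R.T@(hit('wrist',u,v,.022,s)-s['ee_pos']) for u,v in c[:,0].astype(float)])[:,:2]*1000
    o=np.array([np.median(P[:,0]),(P[:,1].min()+P[:,1].max())/2])
    print('bbox mm',P.min(0),P.max(0))
    L={}
    xm=(P[:,0].min()+P[:,0].max())/2
    for k,sg in(('lo',-1),('hi',1)):
        e=P[(sg*(P[:,1]-o[1])>74)&(abs(P[:,0]-xm)<24)]
        # half-pixel inset of contour pixels: pixel centres lie inside
        a=np.polyfit(e[:,0]-xm,e[:,1],1);L[k]=a;print(k,len(e),a,np.std(e[:,1]-np.polyval(a,e[:,0]-xm)))
    print('tool-frame centre',xm,(L['lo'][1]+L['hi'][1])/2,'len',L['hi'][1]-L['lo'][1],'slope',(L['lo'][0]+L['hi'][0])/2)
    return xm,(L['lo'][1]+L['hi'][1])/2,(L['lo'][0]+L['hi'][0])/2
E
python3 - <<'E'
from g import *
s=robot.state();im=cv2.imread('pics/w3.png')
xm,yc,sl=gauge(im,s)
# rib edges: gradient extrema along rows, in tool y at z=.022
g=cv2.cvtColor(im,cv2.COLOR_BGR2GRAY).astype(float)
for v in(112,122,160,166):
    d=np.diff(cv2.GaussianBlur(g[v:v+3].mean(0)[None],(1,1),0)[0])
    k=[u for u in range(205,432) if abs(d[u])>12 and abs(d[u])==abs(d[u-2:u+3]).max()]
    R=np.array(s['tcp_rot'])
    print(v,[(u,round(float((R.T@(hit('wrist',u+.5,v+1,.022,s)-s['ee_pos']))[1]*1000-yc),1),int(d[u])) for u in k])
E
```

```text
bbox mm [ 26.67417263 -84.23635292] [90.09832465 79.58379518]
lo 63 [-1.56986684e-02 -8.36133380e+01] 0.24023459657553908
hi 63 [-1.00735402e-02  7.88919639e+01] 0.27119884846153397
tool-frame centre 58.38624863625268 -2.3606870656426935 len 162.50530193464155 slope -0.012886104280096934
112 [(207, -81.4, 30), (210, -79.0, -45), (217, -73.4, 46), (220, -71.1, -44), (226, -66.4, 38), (263, -38.6, -46), (267, -35.6, 40), (312, -3.4, -31), (315, -1.2, 38), (353, 25.9, -31), (410, 68.1, -49), (413, 70.4, 42), (417, 73.5, -34), (423, 78.2, 29), (427, 81.4, -38)]
122 [(208, -81.0, 31), (221, -70.6, -51), (226, -66.7, 38), (263, -38.7, -48), (266, -36.5, 41), (312, -3.4, -29), (316, -0.5, 34), (352, 25.2, -35), (410, 68.3, -47), (413, 70.7, 49), (421, 77.0, -20), (426, 80.9, -17)]
160 [(211, -80.5, 28), (216, -76.4, -15), (219, -73.9, 14), (223, -70.7, -44), (228, -66.7, 40), (265, -38.2, -49), (268, -35.9, 44), (313, -2.7, -29), (316, -0.6, 32), (338, 15.5, -22), (339, 16.2, -22), (352, 25.8, -15), (408, 68.4, -22), (411, 70.7, 17), (415, 73.9, -15), (420, 78.0, 18), (424, 81.2, -16)]
166 [(211, -80.9, 28), (214, -78.4, -43), (221, -72.7, 40), (224, -70.3, -48), (229, -66.2, 43), (265, -38.4, -53), (268, -36.1, 42), (313, -2.8, -29), (316, -0.6, 30), (332, 11.2, -24), (352, 25.9, -17), (408, 68.7, -19), (411, 71.1, 17), (415, 74.3, -14), (424, 81.6, -18)]
```

```bash
cat > st.py <<'E'
from h import *
import json
def steps(): return {k:np.array(v) for k,v in json.load(open('steps.json')).items()}
E
python3 - <<'E'
from st import *
s=robot.state();R=np.array(s['tcp_rot']);sl=-.0129
gy=np.array([-sl,1]);c=np.array([58.4,-2.56])
d={}
for k,y in zip('1234',(-60,-26,12,54)):
    p=(c+gy*y)/1000; w=R@np.array([*p,0])+s['ee_pos']; d[k]=list(w[:2])
t=R@np.array([*gy,0]);d['yaw']=float(np.arctan2(t[1],t[0]));json.dump(d,open('steps.json','w'));print(d)
for z in(.052,.0404): print(go([*d['1'],z],d['yaw'],s))
E
```

```text
{'1': [np.float64(0.6213903664183414), np.float64(-0.05991348608683002)], '2': [np.float64(0.5970481710119276), np.float64(-0.03617218710087841)], '3': [np.float64(0.5698421879106418), np.float64(-0.009637794116579567)], '4': [np.float64(0.5397724171144836), np.float64(0.019689692866066533)], 'yaw': 2.368690777112243}
(array([ 0.2305, -0.2504,  0.204 ]), array([ 0.0014,  0.0001, -0.0246]))
(array([ 0.2305, -0.2504,  0.2504]), array([ 0.0014,  0.0001, -0.0246]))
```

Call:
{"api": "move_arm", "payload": {"targets": [1,0.12,-0.13,0,0,0,-0.025,1,0.2305,-0.25,0,0,0,-0.025,1,0.2305,-0.25,0.1,0,0,-0.025,1,0.2305,-0.25,0.2,0,0,-0.025,1,0.2305,-0.25,0.204,0,0,-0.025,1,0.2305,-0.25,0.204,0,0,-0.025]}}

```text
time: 5.42
ee_pos: [0.622, -0.0606, 0.0529]
tcp_rot: [[-0.698, -0.716, 0.001], [-0.716, 0.698, -0.0], [-0.001, -0.001, -1.0]]
force: [0.5, -1.1, -0.5]
finger_gap: 0.0169
grip_force: 39.2
```

Run:
```python
from st import *
s,im=snap('wrist','w4');st=steps();print(s['time'],s['ee_pos'],s['force'])
for z in(.052,.0404): print(go([*st['1'],z],st['yaw'],s))
R=np.array(s['tcp_rot'])
print('tool pos px at z=.022,.032',proj([*s['ee_pos'][:2],.022],s),proj([*s['ee_pos'][:2],.0316],s),proj([*s['ee_pos'][:2],.0436],s))
cv2.imwrite('pics/w4c.png',cv2.resize(im[150:310,200:440],None,fx=3.3,fy=3.3,interpolation=2))
```

```text
5.425 [ 0.6220144  -0.06055094  0.05293045] [ 0.53508189 -1.08610495 -0.48424572]
(array([-0.0001,  0.0036,  0.0037]), array([-0.0012,  0.001 , -0.0007]))
(array([-0.0001,  0.0036,  0.0501]), array([-0.0012,  0.001 , -0.0007]))
tool pos px at z=.022,.032 [320.56930248 240.92328108] [320.58672106 247.88515541] [320.61078786 257.56446615]
```

View pics/w4c.png

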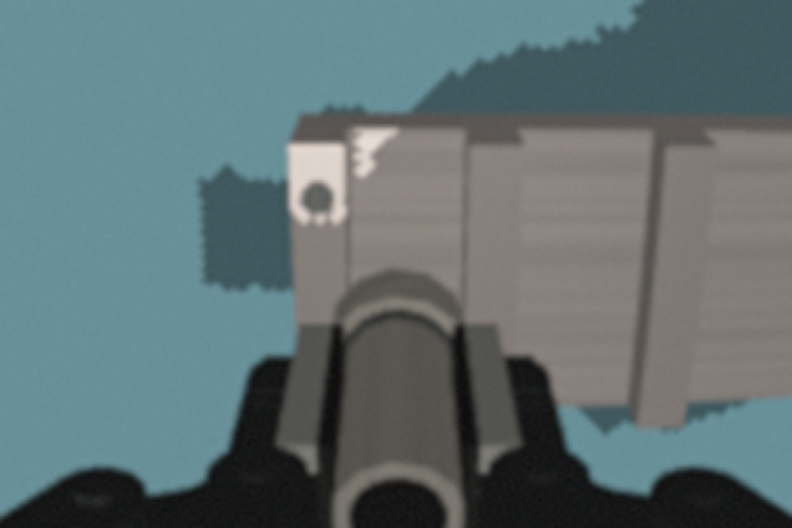

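The crop has gap 1 spanning columns 347–464 (centre 405.5) and the collar 337–462 (centre 399.5), so it sits about 1 mm low in y. The measured pose shows the same +0.9 mm correction, so I'll apply it before pressing.

Call:
{"api": "move_arm", "payload": {"targets": [1,0,0.0036,0.006,0,0,0,1,0,0.0036,0.012,0,0,0,1,0,0.0036,0.012,0,0,0,1,0,0.0036,0.012,0,0,0]}}

```text
time: 5.98
ee_pos: [0.6211, -0.0609, 0.0491]
tcp_rot: [[-0.7, -0.715, 0.0], [-0.715, 0.7, -0.0], [-0.0, -0.0, -1.0]]
force: [-0.4, 0.0, -0.8]
finger_gap: 0.0169
grip_force: 39.2
```

```bash
cat > r.py <<'E'
import sys
from st import *
s=robot.state();st=steps();k=sys.argv[1];print(s['time'],s['ee_pos'].round(4),np.round(s['force'],2),s['finger_gap'])
for z in sys.argv[2:]: print(go([*st[k],float(z)],st['yaw'],s))
E
python3 r.py 1 .0424 .0404
```

```text
5.975 [ 0.6211 -0.0609  0.0491] [-0.4   0.05 -0.75] 0.016940416577654403
(array([-0.0037,  0.0018,  0.0268]), array([-0.    ,  0.    , -0.0035]))
(array([-0.0037,  0.0018,  0.0348]), array([-0.    ,  0.    , -0.0035]))
```

```bash
python3 - <<'E'
from h import *
for i in range(5):
    s=robot.state();print(s['time'],np.array(s['ee_pos']).round(5),np.round(s['force'],2),np.abs(s['qvel']).max().round(4));robot.read_camera('wrist')
E
python3 r.py 1 .0424 .0404
```

```text
5.975 [ 0.62106 -0.06089  0.0491 ] [-0.4   0.05 -0.75] 0.0014
6.025 [ 0.62105 -0.0609   0.04906] [ 0.76 -0.03 -0.44] 0.0028
6.075 [ 0.62111 -0.0609   0.04911] [-0.23 -0.42  0.39] 0.0012
6.125 [ 0.62108 -0.06089  0.04906] [ 0.87  0.69 -0.59] 0.001
6.175 [ 0.62107 -0.0609   0.04907] [0.24 0.19 0.21] 0.0011
6.225 [ 0.6211 -0.0609  0.049 ] [-0.26 -0.16 -1.16] 0.01671907105924415
(array([-0.0037,  0.0018,  0.0266]), array([ 0.    , -0.0001, -0.0035]))
(array([-0.0037,  0.0018,  0.0346]), array([ 0.    , -0.0001, -0.0035]))
```

Call:
{"api": "move_arm", "payload": {"targets": [1,-0.0037,0.0018,0.005,0,0,0,1,-0.0037,0.0018,0.012,0,0,0,1,-0.0037,0.0018,0.018,0,0,0,1,-0.0037,0.0018,0.018,0,0,0]}}

```text
time: 6.72
ee_pos: [0.6212, -0.0598, 0.0442]
tcp_rot: [[-0.699, -0.715, -0.001], [-0.715, 0.699, 0.0], [0.0, 0.0, -1.0]]
force: [-0.2, -0.1, -0.3]
finger_gap: 0.0167
grip_force: 39.2
```

```bash
python3 r.py 1 .0424 .0404
```

```text
6.725 [ 0.6212 -0.0598  0.0442] [-0.22 -0.12 -0.34] 0.01669115705658848
(array([-0.0004, -0.0009,  0.0074]), array([ 0.0009, -0.0006, -0.0033]))
(array([-0.0004, -0.0009,  0.0154]), array([ 0.0009, -0.0006, -0.0033]))
```

Call:
{"api": "move_arm", "payload": {"targets": [1,0,-0.0008,0.004,0,0,0,1,0,-0.0008,0.008,0,0,0,1,0,-0.0008,0.012,0,0,0,1,0,-0.0008,0.016,0,0,0,1,0,-0.0008,0.016,0,0,0]}}

```text
time: 7.35
ee_pos: [0.6217, -0.06, 0.0422]
tcp_rot: [[-0.699, -0.715, 0.001], [-0.715, 0.699, -0.0], [-0.0, -0.001, -1.0]]
force: [-2.8, 0.7, 6.7]
finger_gap: 0.0171
grip_force: 39.6
```

```bash
python3 r.py 1 .0424 .0404
```

```text
7.35 [ 0.6217 -0.06    0.0422] [-2.82  0.72  6.68] 0.01709252237068611
(array([ 0.0007,  0.0013, -0.0007]), array([-0.0017,  0.0009, -0.0032]))
(array([0.0007, 0.0013, 0.0073]), array([-0.0017,  0.0009, -0.0032]))
```

Collar on the ribs of step 1 at 6.7 N, underside 21.8 mm up: it doesn't enter. On to step 2.

Call:
{"api": "move_arm", "payload": {"targets": [1,0,0,-0.02,0,0,0,1,0,0,-0.04,0,0,0,1,0,0.07,-0.04,0,0,0,1,0,0.136,-0.04,0,0,0,1,0,0.136,-0.03,0,0,0,1,0,0.136,-0.02,0,0,0,1,0,0.136,-0.02,0,0,0]}}

```text
time: 8.22
ee_pos: [0.5974, -0.0366, 0.0451]
tcp_rot: [[-0.7, -0.714, -0.0], [-0.714, 0.7, -0.0], [0.0, 0.0, -1.0]]
force: [0.1, -0.2, -0.3]
finger_gap: 0.017
grip_force: 39.3
```

```bash
python3 r.py 2 .0444 .0424 .0404
```

```text
8.225 [ 0.5974 -0.0366  0.0451] [ 0.09 -0.18 -0.27] 0.01703284767802735
(array([-0.0004,  0.0023,  0.0027]), array([ 0.0004, -0.0007, -0.0042]))
(array([-0.0004,  0.0023,  0.0107]), array([ 0.0004, -0.0007, -0.0042]))
(array([-0.0004,  0.0022,  0.0187]), array([ 0.0004, -0.0007, -0.0042]))
```

Call:
{"api": "move_arm", "payload": {"targets": [1,0,0.0023,0,0,0,-0.004,1,0,0.0023,0,0,0,-0.004,1,0,0.0023,0,0,0,-0.004]}}

```text
time: 8.6
ee_pos: [0.597, -0.0359, 0.0456]
tcp_rot: [[-0.698, -0.716, 0.0], [-0.716, 0.698, -0.0], [-0.0, -0.0, -1.0]]
force: [-0.8, 0.6, -0.7]
finger_gap: 0.0168
grip_force: 39.3
```

```bash
python3 r.py 2 .0424 .0404
python3 - <<'E'
from h import *
s,im=snap('wrist','w5')
cv2.imwrite('pics/w5c.png',cv2.resize(im[150:310,200:440],None,fx=3.3,fy=3.3,interpolation=2))
E
```

```text
8.6 [ 0.597  -0.0359  0.0456] [-0.8   0.62 -0.71] 0.016767710564005982
(array([ 0.0006, -0.001 ,  0.0129]), array([-0.0003,  0.0002,  0.0006]))
(array([ 0.0006, -0.001 ,  0.0209]), array([-0.0003,  0.0002,  0.0006]))
```

View pics/w5c.png

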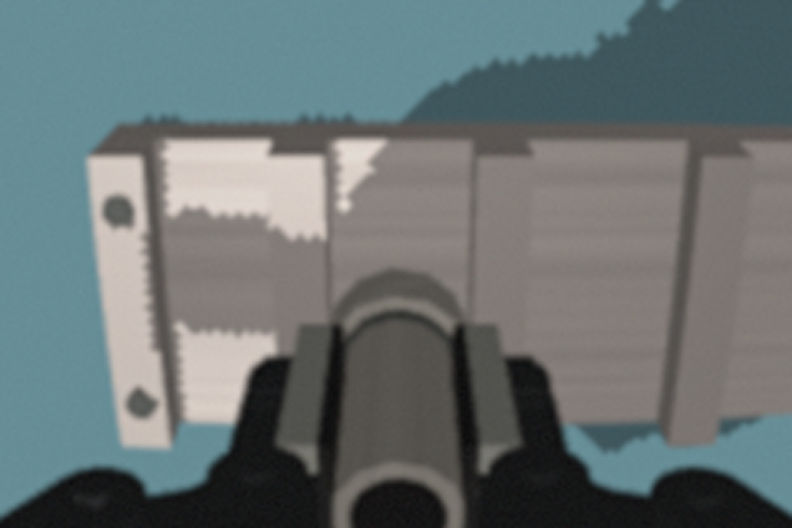

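In this crop gap 2 spans columns 329–471 and the collar is centred at about 399. It is centred and looks narrower than the gap, so I'll press gently.

Call:
{"api": "move_arm", "payload": {"targets": [1,0,-0.0008,0.005,0,0,0,1,0,-0.0008,0.01,0,0,0,1,0,-0.0008,0.015,0,0,0,1,0,-0.0008,0.02,0,0,0,1,0,-0.0008,0.02,0,0,0]}}

```text
time: 9.28
ee_pos: [0.5968, -0.0359, 0.0404]
tcp_rot: [[-0.698, -0.716, -0.0], [-0.716, 0.698, 0.0], [0.0, 0.0, -1.0]]
force: [0.1, -0.8, -1.0]
finger_gap: 0.0168
grip_force: 39.3
```

```bash
python3 r.py 2 .0404 .0324 .0314
```

```text
9.275 [ 0.5968 -0.0359  0.0404] [ 0.14 -0.83 -0.97] 0.016836778068237083
(array([ 0.0001, -0.0013, -0.0002]), array([ 0.0005, -0.0004,  0.0007]))
(array([ 0.0001, -0.0013,  0.0318]), array([ 0.0005, -0.0004,  0.0007]))
(array([ 0.0001, -0.0013,  0.0358]), array([ 0.0005, -0.0004,  0.0007]))
```

It enters freely (2 mm below the rib tops, no force). Continuing to the floor.

Call:
{"api": "move_arm", "payload": {"targets": [1,0,-0.001,0.008,0,0,0,1,0,-0.001,0.016,0,0,0,1,0,-0.001,0.024,0,0,0,1,0,-0.001,0.03,0,0,0,1,0,-0.001,0.034,0,0,0,1,0,-0.001,0.037,0,0,0,1,0,-0.001,0.037,0,0,0]}}

```text
time: 10.15
ee_pos: [0.5972, -0.0361, 0.0325]
tcp_rot: [[-0.698, -0.716, 0.0], [-0.716, 0.698, -0.0], [-0.0, -0.0, -1.0]]
force: [-3.0, -0.1, 5.6]
finger_gap: 0.0173
grip_force: 39.6
```

```bash
python3 r.py 2 .0324 .0314
```

```text
10.15 [ 0.5972 -0.0361  0.0325] [-2.95 -0.08  5.63] 0.01725064996344956
(array([0.0006, 0.0002, 0.0003]), array([-0.0007,  0.0003,  0.0008]))
(array([0.0006, 0.0002, 0.0043]), array([-0.0007,  0.0003,  0.0008]))
```

On the floor (underside 12.1 mm, 5.6 N). Release and retreat.

Call:
{"api": "move_arm", "payload": {"targets": [1,0,0,-0.004,0,0,0,1,0,0,-0.004,0,0,0,0.6,0,0,-0.004,0,0,0,0.4,0,0,-0.004,0,0,0,0.4,0,0,-0.004,0,0,0,0.4,0,0,-0.004,0,0,0,0.4,0,0,-0.004,0,0,0,0.4,0,0,-0.06,0,0,0,0.4,0,0,-0.16,0,0,0,0.4,0,0,-0.3,0,0,0,0.4,-0.1,0,-0.4,0,0,0,0.4,-0.2,0,-0.4,0,0,0,0.4,-0.2,0,-0.4,0,0,0]}}

```text
time: 11.78
ee_pos: [0.6334, 0.0006, 0.1329]
tcp_rot: [[-0.697, -0.717, 0.003], [-0.717, 0.697, -0.0], [-0.002, -0.002, -1.0]]
force: [-0.5, -0.1, -0.0]
finger_gap: 0.0514
grip_force: 0.0
```

Run:
```python
from st import *
s,im=snap('wrist','w6');st=steps();print(s['time'],s['ee_pos'],s['force'])
print(proj([*st['2'],.067],s),proj([*st['2'],.024],s))
cv2.imwrite('pics/w6c.png',cv2.resize(im[60:300,180:460],None,fx=2.5,fy=2.5))
```

```text
11.775 [6.33353568e-01 6.23364867e-04 1.32861558e-01] [-0.50734689 -0.0509082  -0.04104529]
[321.33188081 148.49003435] [321.2138613  140.90814694]
```

View pics/w6c.png

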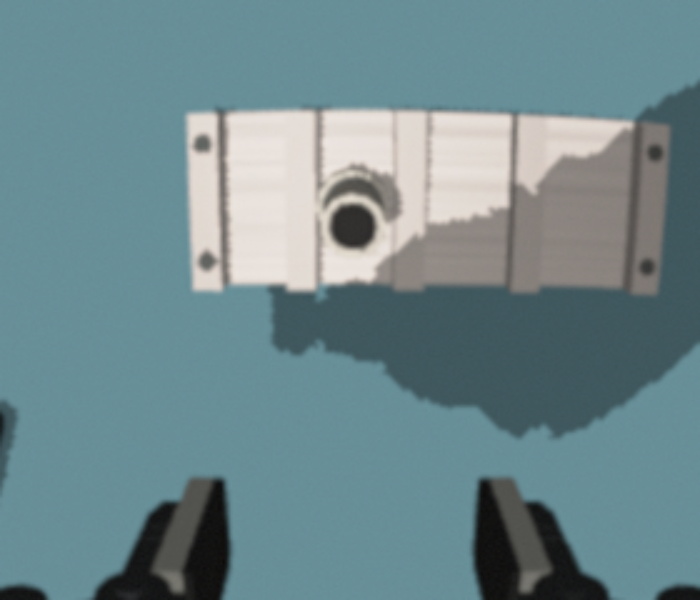

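The nozzle stands upright in gap 2 with its top ring at crop (352,225), full-frame (321,150) against (321,148) expected. It is about midway along the gap, and the gripper is clear.

```bash
python3 -c "
from bench import robot
print(robot.sign_off())"
```

```text
the job is handed in; nothing more can be done
None
```

The nozzle stayed up on the ribs at step 1 and entered step 2 freely, so its collar is 24.4 mm; it stands released on the floor of gap 2, about midway along, and the job was handed in at about 12 s.

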